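# Fit a fresh spark-trap pan to the bench fume filter and lock its ring

## Robot

A 6-joint arm with a two-finger parallel gripper is mounted at the origin on the work surface. World frame = base frame: x ahead of the robot, y to its left, z up, the work surface at z = 0. Lengths are in m, angles in degrees, forces in N, time in s.
With the tool pointing down it reaches from about 0.35 to 0.875 m from the base axis. Payload 4.2 kg.
Tool frame: the origin (TCP) lies midway between the tips of the shut fingers; the grasp point (between the pads) lies ctrl.tcp_to_grasp behind it (ctrl.tcp_to_grasp is the distance from the TCP to the grasp point, in m); z points along the fingers, y is the line along which they close (so a half turn about z gives the same grasp; the last joint's range is limited). The gripper opens to 87 mm and grips with 3 to 60 N. Pads are 19 mm wide; open, the fingers measure 117 mm over their backs; the gripper's body (75 mm by 190 mm) begins 51 mm behind the grasp point.
Start: joints at [86.895, 22.042, 0.453, 0, -68.411, -14.817], TCP at [0.192, 0.595, 0.223] pointing down, gripper open.
Joint ranges: [-179.83, 179.83], [-69.29, 118.12], [-61.27, 80.66], [-181.25, 117.63], [-171.15, -9.14], [-177.46, 177.46]. Speed limits (degrees/s): [159.86, 159.86, 180, 180, 180, 180].

## Interface

Orientations are given as [roll, pitch, yaw] about the fixed x, y, z axes, in that order (R = Rz(yaw) Ry(pitch) Rx(roll)).
In Python, from bench import ctrl gives the robot as it stands.
- The arm moves only by the shell command python3 -m inch 'ROWS' [FORCE]. ROWS is JSON, a list that holds one entry, the list of rows, each a list of 7 numbers: the turn, a rotation vector about the tool's x, y, z in rad, then the shift along the tool's x, y, z in m, then the finger opening in m, from 0 to 0.087. In form: [[[wx, wy, wz, tx, ty, tz, fingers], ...]]. A call has 1 to 8 rows; each row is the pose to reach, as a shift and turn from the pose commanded when the call began, along the tool's axes at that moment; what a row does not reach only later rows make up. A row lasts 1/8 s, in which the tool goes at most 62.5 mm and 10.7 degrees, less where a joint would pass 70% of its speed; a pose out of reach is approached as far as the arm can. A call with a gripper value outside its range is refused whole. The fingers move at their own pace and stop on an object; FORCE is the grip in N (left out, the last holds). Time passes only in rows, so rows that repeat a pose let the fingers close. It gives the time, the measured TCP pose, the force, the opening and the grip force at its end, in the units of the state.
- ctrl.read_state(): the state, without advancing time (a new reading comes with each control period).
- ctrl.snapshot(name): name is "scene" or "side" or "wrist"; returns (picture, depth): 400x640x3 uint8, red, green, blue; 400x640 float32, m along the optical axis (not along the pixel's ray), 0 where there is no reading.
- ctrl.camera_params(name): a dict with "intrinsics" (3x3 intrinsics, pixels), "distortion" ([k1, k2, p1, p2, k3] as OpenCV has them; the pictures are not rectified), "extrinsics" (4x4, takes a point from camera to world coordinates); the wrist camera has in their place "mount" (4x4, takes a point from camera to tool coordinates, whose origin is the TCP and whose axes are the flange's). Camera axes: x right, y down, z forward; pixel columns grow to the right and rows downward; lengths in m; the calibration is good to about 2 mm. A picture is of the moment at which its call begins: read the wrist's pose just before it. camera_params takes no time and is no camera call.
- ctrl.sign_off(): hands the job in; it is judged then, once.
The state is a dict: "clock": time; "joints": joint angles; "dq": joint speeds; "effort": joint torques, N m; "tcp_pos": TCP position; "tool_rot": TCP orientation; "force": force on the tool from outside, world axes, zero at the start; "wrist_torque": the same for the moment, N m; "width": finger opening in m; "finger_force": force on a finger pad.
Only numpy, scipy, OpenCV 4.12 (cv2) and the standard library are available. Lean on these libraries where they do the work, as an engineer would, in place of code of your own. Each camera call takes 0.05 s, during which the arm holds its last target. There are 200 camera calls.

## Task

Fit a fresh spark-trap pan to the fume filter unit: lift only the top pan off the pile of three-eared pans, lower it gently into the unit's open mouth so that its three ears lie flat in the three pockets of the seat, and then turn the two-handled lock ring clockwise (seen from above), fully home to its locked mark, so that its hooks cover the ears. Leave the rest of the pile, the plain dishes and everything else on the table standing where they are.

Things in the scene. Friction and masses are not known exactly. Their poses are not given: they have to be found in the camera images.
- pan_top: the top spark-trap pan of the pile, bare aluminium, 0.2 to 0.45 kg, 85 mm high. Origin: centre of its underside; z up. A tapered bowl (outer radius 40 mm at the bottom, 52 mm at 45 mm up), a flange (radius 67 mm) with three ears, then an upright round collar. It is nested with its ears on the rim of the pan below, 40 mm higher than that pan, with 3 mm of sideways play; it lifts straight up
- pan_rim (a point): centre of pan_top's rim, 85 mm above its underside. The upright collar below the rim, outer radius 63 mm, inner radius 55 mm, is 34 mm high above the flange; its 8 mm thick wall is the place to grip (one finger inside, one outside). The pan is held securely there at 60 N, level within a few degrees
- pan_ear (a point): underside of the pan_top ear that points along the pan's +x axis, 73 mm from the pan's axis and 45 mm above its underside. The other two ears stand at 120 and 240 degrees from it. Each ear is 26 mm wide, 6 mm thick and reaches out to radius 80 mm
- pan_mid: the second pan of the pile, the same as pan_top, nested in pan_low; it stays
- pan_low: the lowest pan of the pile, the same, standing on the table; it stays. The pile's place on the table and each pan's yaw vary
- extractor: the fume filter unit, fixed to the table: a grey housing 226 x 226 mm and 70 mm high with a round steel neck (outer radius 86 mm) up to the seat at 120 mm. Origin: centre of its underside; z up; -x is the side that faces the robot at yaw 0. Its place and yaw (within 0.5 rad) vary
- mouth (a point): centre of the mouth, on the axis of neck and lock ring, at seat height, 120 mm above the table; axes as the extractor's. The hole's radius is 58 mm, and it is deep enough for the bowl. Seated, the pan's origin is 45 mm below this point, its rim 40 mm above it
- pocket0 (a point): centre of the seat pocket at 180 degrees from the extractor's +x, 73 mm from the axis, at seat height. Raised blocks 4 mm high on the seat leave three such pockets, 36 mm wide; the pan's ears must lie in them, any ear in any pocket
- pocket1 (a point): the same, pocket at 300 degrees from the extractor's +x
- pocket2 (a point): the same, pocket at 60 degrees from the extractor's +x
- lock_ring (a joint): turn of the lock ring about the mouth's vertical axis, rad: 0 fully open, growing clockwise seen from above, 1.0 locked (end stop). It starts between 0 and 0.4, where the ears can pass down between its three hooks into the pockets. It turns stiffly, about 0.35 N m (3.5 N at a handle), and stays where it is left
- ring_pointer (a point): pointer nose on the ring's outside; at the locked mark it stands over the long steel bar beside the neck (a round pin marks fully open). The dark steel ring has radius 88 to 98 mm, top 135 mm above the table; its three hooks, 34 mm wide, reach in to radius 70 mm, 129 to 135 mm above the table, and stand over the pockets when locked
- handle_a (a point): top of one of the ring's two black round handle posts: 20 mm thick, upright, 104 mm from the axis, from 131 to 179 mm above the table. It turns with the ring: from the extractor's +x it stands at (90 degrees + 0.5 rad) minus the joint value
- handle_b (a point): top of the other post, 180 degrees round from handle_a; either handle will do
- dish_low: lower of two nested plain round aluminium dishes without ears, 120 mm across, 60 mm high, standing on the table; not wanted, leave alone. Origin: centre of its underside
- dish_top: upper plain dish, 24 mm higher than dish_low (rim 84 mm above the table); leave alone
- spray_can: bystander: spray can, 60 mm across and 185 mm high, standing within 15 cm of the pan pile; origin under its centre
- rod_tin: bystander: welding-rod tin, 55 mm across and 180 mm high, standing beside the filter unit; origin under its centre
- hammer: bystander: hammer, 220 mm long, lying on the table's far left part
- magnet_square: bystander: flat welding magnet square, 110 x 100 x 16 mm, lying on the table's far right part
There are look-alikes about, which are no part of the job. Leave any orange look-alike of the pan_mid alone.

How it is judged:
By the outcome, as a careful person would: the job done as asked, in the order asked, and still so for the second after the job is handed in, with the robot touching nothing.
It also fails if it takes over 51 s, if anything falls off the work surface, if the arm or the gripper's body presses on something with over 40 N, if the wrist force passes 120 N, or if a joint passes its speed limit or range.

## Working session

There is one attempt and no reset: what is moved stays moved. The work goes in short steps, Python scripts to look and compute and a shell command to move; the robot and the scene stay as the last step left them, time stands still between calls to the robot, and variables do not carry over. Pictures are saved under pics/ and viewed, at most 10 in all, crops included, and the job is handed in when it is done.

```bash
ls; mkdir -p pics; python3 - <<'E'
from bench import ctrl
import cv2,numpy as np
print(ctrl.tcp_to_grasp, ctrl.read_state())
for n in ["scene","side","wrist"]:
    p,d=ctrl.snapshot(n); cv2.imwrite(f"pics/{n}0.png",p[:,:,::-1]); np.savez(f"{n}0.npz",p=p,d=d)
    print(n,{k:np.round(v,4).tolist() for k,v in ctrl.camera_params(n).items()})
E
```

```text
pics
0.0187 {'clock': 0.0, 'joints': array([ 8.68941741e+01,  2.20912639e+01,  3.79672484e-01, -2.83807228e-02,
       -6.84097986e+01, -1.48169903e+01]), 'dq': array([-0.11127176, -0.01367833,  0.03132629,  0.06999662,  0.01639083,
        0.02617833]), 'effort': array([-5.94008015e-04, -3.90669715e+01,  1.87400061e+01,  4.21977684e+00,
        1.09160817e-02, -1.97467325e-04]), 'tcp_pos': array([0.19213013, 0.59411025, 0.22145514]), 'tool_rot': array([ 1.79875901e+02, -5.55339847e-03, -1.79332813e+01]), 'force': array([-0.72640663, -0.283515  ,  0.96036987]), 'wrist_torque': array([ 0.05126754, -0.00239966,  0.04379241]), 'finger_force': 0.0, 'width': 0.08699281172103046}
scene {'intrinsics': [[417.0565, 0.0, 321.0022], [0.0, 417.0565, 198.5731], [0.0, 0.0, 1.0]], 'distortion': [-0.0033, 0.0, 0.0, 0.0, 0.0], 'extrinsics': [[-0.313, 0.6466, -0.6957, 1.2213], [0.9496, 0.2255, -0.2177, 0.2306], [0.0161, -0.7287, -0.6846, 0.8003], [0.0, 0.0, 0.0, 1.0]]}
side {'intrinsics': [[387.818, 0.0, 317.5314], [0.0, 387.818, 201.6948], [0.0, 0.0, 1.0]], 'distortion': [-0.068, 0.0, 0.0, 0.0, 0.0], 'extrinsics': [[0.9896, -0.083, 0.1175, 0.3909], [-0.1438, -0.5663, 0.8116, -1.0344], [-0.0008, -0.82, -0.5723, 0.8682], [0.0, 0.0, 0.0, 1.0]]}
wrist {'intrinsics': [[310.0895, 0.0, 320.5487], [0.0, 310.0895, 195.9088], [0.0, 0.0, 1.0]], 'distortion': [-0.0513, 0.0, 0.0, 0.0, 0.0], 'mount': [[0.001, -0.9709, -0.2394, 0.0637], [1.0, 0.0011, -0.0001, -0.0001], [0.0003, -0.2394, 0.9709, -0.1629], [0.0, 0.0, 0.0, 1.0]]}
```

View pics/scene0.png

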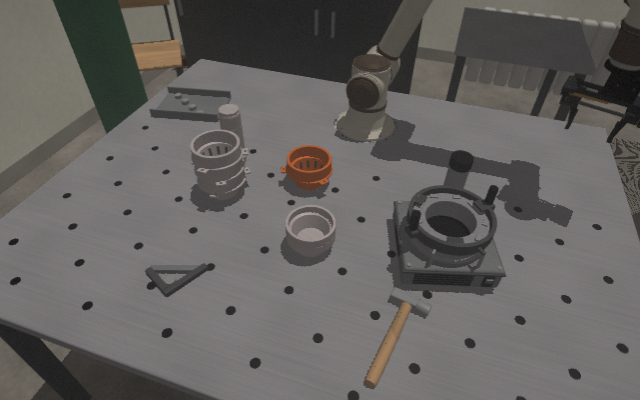

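View pics/side0.png

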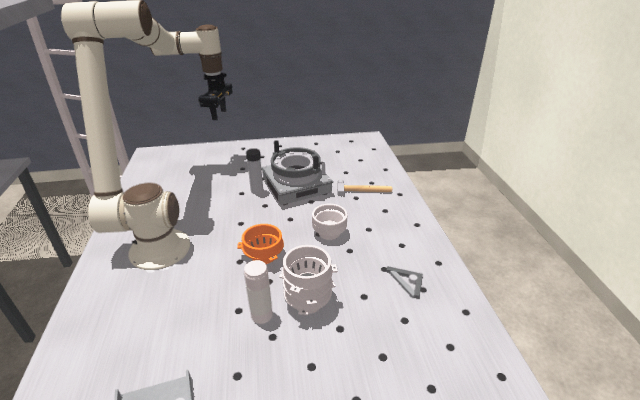

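The scene view shows the pile with its rim at about (217,146), the spray can behind it at (229,120) and the orange look-alike at (309,165). The plain dishes are at (311,228), and the extractor mouth is at (449,215) with handles at (491,196) and (414,221). The side view agrees: pile rim at (307,262), spray can at (258,290), unit at (297,165).

```bash
cat > h.py <<'E'
import numpy as np,cv2
from scipy.optimize import least_squares
from scipy.spatial.transform import Rotation as R
from bench import ctrl
def cloud(name,d,T):
    c=ctrl.camera_params(name);K=np.array(c["intrinsics"]);D=np.array(c["distortion"])
    v,u=np.mgrid[0:400,0:640]
    n=cv2.undistortPoints(np.stack([u,v],-1).reshape(-1,1,2).astype(float),K,D).reshape(400,640,2)
    P=np.dstack([n*d[...,None],d])
    W=P@T[:3,:3].T+T[:3,3]; W[d==0]=np.nan
    return W
def pose(s):
    T=np.eye(4);T[:3,:3]=R.from_euler('xyz',s["tool_rot"],degrees=True).as_matrix();T[:3,3]=s["tcp_pos"];return T
def look(name,save=None):
    s=ctrl.read_state();p,d=ctrl.snapshot(name);c=ctrl.camera_params(name)
    T=pose(s)@np.array(c["mount"]) if name=="wrist" else np.array(c["extrinsics"])
    if save: cv2.imwrite(save,p[:,:,::-1])
    return p,cloud(name,d,T)
def sel(W,c,r,z0,z1):
    with np.errstate(invalid='ignore'):
        return (np.hypot(W[...,0]-c[0],W[...,1]-c[1])<r)&(W[...,2]>z0)&(W[...,2]<z1)
def circ(P,r=None):
    c0=P.mean(0)
    f=(lambda x:np.hypot(P[:,0]-x[0],P[:,1]-x[1])-(r if r else x[2]))
    return least_squares(f,[*c0,r or .06],loss='soft_l1',f_scale=.002).x
E
python3 - <<'E'
from h import *
px={'scene':dict(pile=(217,133),can=(229,108),dish=(311,209),mouthrim=(449,192),ha=(491,188),hb=(414,213),orange=(309,151)),
    'side':dict(pile=(307,250),can=(258,266),dish=(330,207),ha=(277,145),hb=(317,160),rod=(254,153))}
for n in ['scene','side']:
    d=np.load(n+'0.npz')['d'];W=cloud(n,d,np.array(ctrl.camera_params(n)["extrinsics"]))
    for k,(u,v) in px[n].items():
        print(n,k,np.round(np.nanmedian(W[v-2:v+3,u-2:u+3].reshape(-1,3),0),3))
    np.save(n+'W.npy',W)
p,W=np.load('wrist0.npz')['p'],cloud('wrist',np.load('wrist0.npz')['d'],pose(ctrl.read_state())@np.array(ctrl.camera_params('wrist')['mount']))
print(np.round(W[200,320],3),np.round(W[20,320],3),np.round(W[380,320],3))
E
```

```text
scene pile [ 0.417 -0.318  0.158]
scene can [ 0.332 -0.322  0.185]
scene dish [ 0.528 -0.011  0.075]
scene mouthrim [0.409 0.302 0.123]
scene ha [0.429 0.385 0.179]
scene hb [0.569 0.232 0.18 ]
scene orange [ 0.296 -0.099  0.067]
side pile [ 0.476 -0.242  0.152]
side can [ 0.344 -0.321  0.185]
side dish [0.592 0.054 0.074]
side ha [0.431 0.385 0.161]
side hb [0.572 0.23  0.162]
side rod [0.34  0.295 0.18 ]
[0.158 0.606 0.001] [0.359 0.541 0.   ] [nan nan nan]
```

View pics/wrist0.png

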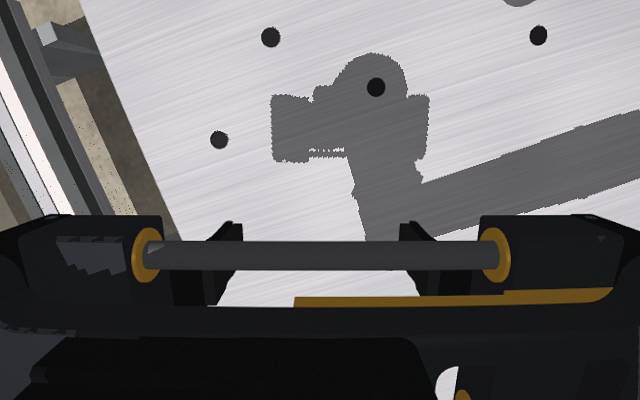

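The wrist view shows only bare table and the gripper's shadow. Next I fit the circles and find the ear and hook directions.

```bash
cat > m.py <<'E'
from h import *
Ws={n:np.load(n+'W.npy') for n in ['scene','side']}
pc=np.array([.455,-.30])
for n,W in Ws.items():
    m=sel(W,pc,.085,.162,.172)
    # top rim annulus
    x=circ(W[m][:,:2]); print(n,'rim n',m.sum(),np.round(x,4),'z',np.round(np.median(W[m][:,2]),4), 'meanR should be ~.059')
P=np.vstack([W[sel(W,pc,.085,.162,.172)] for W in Ws.values()])
x=circ(P[:,:2],.059);print('both',np.round(x[:2],4)); c=x[:2]
for n,W in Ws.items():
    for z0,z1,nm in [(.119,.136,'top'),(.079,.096,'mid'),(.039,.056,'low')]:
        m=sel(W,c,.09,z0,z1); Q=W[m]; r=np.hypot(*(Q[:,:2]-c).T); Q=Q[r>.0705]
        a=np.degrees(np.arctan2(*(Q[:,:2]-c).T[::-1]))
        h,e=np.histogram(a,36,(-180,180)); print(n,nm,[(int(e[i]),int(h[i])) for i in range(36) if h[i]])
# extractor handles
cs={}
for k,g in dict(a=(.431,.385),b=(.570,.231)).items():
    Q=np.vstack([W[sel(W,g,.025,.172,.184)] for W in Ws.values()])
    mm=(Q[:,:2].max(0)+Q[:,:2].min(0))/2; cs[k]=mm; print('handle',k,len(Q),np.round(mm,4),np.round(np.ptp(Q[:,:2],axis=0),4),np.round(Q[:,2].max(),3))
c=(cs['a']+cs['b'])/2;d=cs['a']-cs['b'];print('axis',c,'half',np.linalg.norm(d)/2,'angle',np.degrees(np.arctan2(d[1],d[0])))
Q=np.vstack([W[sel(W,c,.101,.131,.139)] for W in Ws.values()]);Q=Q[np.hypot(*(Q[:,:2]-c).T)>.084]
print('ring',np.round(circ(Q[:,:2]),4),len(Q))
# housing top square
Q=np.vstack([W[sel(W,c,.17,.064,.075)] for W in Ws.values()]);Q=Q[np.hypot(*(Q[:,:2]-c).T)>.09]
print('housing',cv2.minAreaRect(Q[:,:2].astype(np.float32)),len(Q))
for n,W in Ws.items():
    m=sel(W,c,.084,.126,.139);Q=W[m];a=np.degrees(np.arctan2(*(Q[:,:2]-c).T[::-1]))
    h,e=np.histogram(a,36,(-180,180)); print(n,'hooks',[(int(e[i]),int(h[i])) for i in range(36) if h[i]])
E
python3 m.py
```

```text
scene rim n 352 [ 0.4673 -0.2934  0.0591] z 0.1651 meanR should be ~.059
side rim n 376 [ 0.4681 -0.2993  0.0591] z 0.1651 meanR should be ~.059
both [ 0.4678 -0.2965]
scene top [(-20, 1), (-10, 19), (0, 18), (10, 2), (50, 1), (70, 1), (100, 3), (110, 20), (120, 13)]
scene mid [(-90, 4), (20, 15), (30, 19), (40, 6), (130, 2), (140, 9)]
scene low [(0, 7), (10, 18), (20, 14), (120, 13), (130, 11), (140, 5)]
side top [(-140, 1), (-130, 21), (-120, 23), (-110, 1), (-20, 7), (-10, 16), (0, 10)]
side mid [(-110, 1), (-100, 21), (-90, 25), (-80, 2), (140, 1), (150, 7), (160, 5)]
side low [(-120, 13), (-110, 21), (-100, 12), (0, 13), (10, 6)]
handle a 76 [0.4274 0.3889] [0.0206 0.0247] 0.182
handle b 84 [0.5659 0.2319] [0.0187 0.0258] 0.183
axis [0.4966184  0.31039532] half 0.10467123125743588 angle 131.43217296080172
ring [0.4976 0.3115 0.0928] 1291
housing ((0.47169679403305054, 0.3032136857509613), (0.2822240889072418, 0.22928458452224731), 16.002111434936523) 2733
scene hooks [(-150, 2), (-130, 7), (-120, 29), (-110, 32), (-100, 14), (-90, 3), (-70, 1), (-40, 1), (-30, 1), (-20, 2), (-10, 3), (0, 32), (10, 32), (20, 12), (50, 5), (60, 2), (80, 1), (90, 4), (110, 15), (120, 28), (130, 28), (140, 9), (170, 2)]
side hooks [(-150, 1), (-130, 1), (-120, 7), (-110, 6), (-100, 2), (0, 2), (10, 7), (20, 4), (40, 2), (50, 4), (70, 1), (90, 1), (100, 1), (110, 2), (120, 7), (130, 11), (140, 4), (170, 4)]
```

The pile rim sits at (0.468, -0.2965) at z 0.165, and the unit's axis at (0.497, 0.311), both at the expected sizes and heights. I'll look at the unit with the wrist camera on the way, turning to yaw -98 at (0.504, 0.36, 0.33).

```bash
python3 -m inch '[[[0,0,0.18,0.046,0.016,-0.03,0.087],[0,0,0.36,0.092,0.032,-0.06,0.087],[0,0,0.54,0.14,0.048,-0.09,0.087],[0,0,0.72,0.186,0.064,-0.11,0.087],[0,0,0.9,0.232,0.08,-0.11,0.087],[0,0,1.08,0.278,0.096,-0.11,0.087],[0,0,1.25,0.325,0.112,-0.11,0.087],[0,0,1.4,0.369,0.126,-0.11,0.087]]]'
cat > m2.py <<'E'
from h import *
p,W=look('wrist','pics/w1.png'); np.save('w1.npy',W); s=ctrl.read_state(); print(s['tcp_pos'],s['tool_rot'],s['clock'])
Q=W[sel(W,(.4976,.3115),.104,.131,.139)];r=np.hypot(*(Q[:,:2]-[.4976,.3115]).T);x=circ(Q[r>.085][:,:2]);print('ring',np.round(x,4),len(Q))
c=x[:2]
Ss=[np.load('sceneW.npy'),np.load('sideW.npy')]
for w,nm in [(W,'wrist'),(Ss[0],'scene'),(Ss[1],'side')]:
    Q=w[sel(w,c,.2,.062,.078)];Q=Q[(np.hypot(*(Q[:,:2]-c).T)>.09)&(np.hypot(*(Q[:,:2]-[.335,.295]).T)>.05)]
    print('housing',nm,cv2.minAreaRect(Q[:,:2].astype(np.float32)),len(Q))
def hist(z0,z1,r0,r1,nm,bin=5):
    Q=W[sel(W,c,r1,z0,z1)];r=np.hypot(*(Q[:,:2]-c).T);Q=Q[r>r0]
    a=np.degrees(np.arctan2(*(Q[:,:2]-c).T[::-1]));h,e=np.histogram(a,360//bin,(-180,180));print(nm,[(int(e[i]),int(h[i])) for i in range(len(h)) if h[i]>1])
hist(.126,.14,.071,.084,'hooks')
hist(.1225,.1258,.062,.084,'blocks')
hist(.1175,.1215,.062,.084,'pockets')
E
python3 m2.py
```

```text
clock: 1.15
tcp_pos: [0.5057, 0.36, 0.3322]
tool_rot: [180.0, -0.0, -98.4]
force: [-0.0, 0.9, 0.6]
width: 0.0867
finger_force: 0.0
[0.50904306 0.35701236 0.33176552] [-1.79960052e+02 -1.37915785e-01 -9.88852838e+01] 1.2
ring [0.4943 0.3124 0.0922] 6182
housing wrist ((0.4941190481185913, 0.3129393458366394), (0.2258518636226654, 0.22661936283111572), 16.03270721435547) 4052
housing scene ((0.4991166591644287, 0.31343674659729004), (0.2237899750471115, 0.22660036385059357), 15.9507417678833) 2480
housing side ((0.49551910161972046, 0.3112970292568207), (0.22469937801361084, 0.2318444699048996), 16.0871639251709) 662
hooks [(-150, 3), (-145, 3), (-125, 43), (-120, 78), (-115, 80), (-110, 74), (-105, 79), (-100, 46), (-95, 6), (-70, 2), (-65, 4), (-25, 2), (-5, 19), (0, 66), (5, 64), (10, 68), (15, 64), (20, 41), (25, 3), (30, 3), (55, 4), (95, 2), (115, 18), (120, 63), (125, 63), (130, 63), (135, 65), (140, 47), (175, 6)]
blocks [(-180, 21), (-155, 8), (-150, 63), (-145, 62), (-140, 30), (-125, 2), (-120, 7), (-115, 13), (-110, 9), (-105, 12), (-100, 38), (-95, 73), (-90, 30), (-85, 2)
[... 516 characters left out ...]
-145, 43), (-140, 73), (-135, 93), (-130, 85), (-125, 64), (-120, 37), (-115, 29), (-110, 27), (-105, 26), (-100, 29), (-95, 33), (-90, 71), (-85, 90), (-80, 96), (-75, 84), (-70, 36), (-65, 40), (-60, 67), (-55, 90), (-50, 91), (-45, 84), (-40, 83), (-35, 85), (-30, 42), (-25, 28), (-20, 51), (-15, 76), (-10, 80), (-5, 69), (0, 27), (5, 24), (10, 24), (15, 23), (20, 25), (25, 27), (30, 44), (35, 80), (40, 79), (45, 77), (50, 39), (55, 27), (60, 54), (65, 80), (70, 76), (75, 76), (80, 79), (85, 76), (90, 43), (95, 29), (100, 46), (105, 79), (110, 79), (115, 63), (120, 33), (125, 30), (130, 29), (135, 26), (140, 29), (145, 30), (150, 60), (155, 79), (160, 83), (165, 66), (170, 32), (175, 32)]
```

View pics/w1.png

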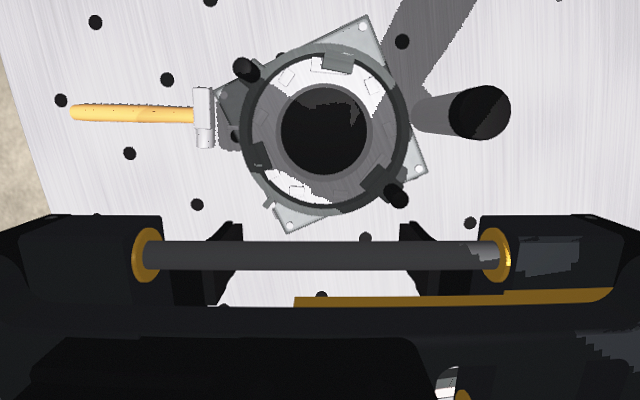

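The wrist view shows the mouth at about (325,130), hooks at (337,62), (258,155) and (380,182), and the pockets free. The housing yaw is 16.0° in all three cameras, so the pockets lie at 76°, 196° and 316°, and the ring is at q≈0.06. The arm was still settling, so I'll hold briefly and re-measure the centre once.

```bash
python3 -m inch '[[[0,0,0,0,0,0,0.087],[0,0,0,0,0,0,0.087]]]'; sed -i 's/w1/w1b/g; /^hist/d' m2.py; python3 m2.py | grep -v -e scene -e side
```

```text
clock: 1.45
tcp_pos: [0.504, 0.3617, 0.3323]
tool_rot: [180.0, -0.0, -98.1]
force: [-0.0, 0.7, 0.9]
width: 0.0869
finger_force: 0.0
[0.50378714 0.36189117 0.33251338] [ 1.79983444e+02 -1.51474475e-03 -9.80269300e+01] 1.5
ring [0.4943 0.3123 0.0923] 6248
housing wrist ((0.49399808049201965, 0.31318193674087524), (0.2255973368883133, 0.22647565603256226), 16.178171157836914) 4042
```

```bash
python3 -m inch '[[[0,0,0,0.05,-0.005,0,0.087],[0,0,0,0.1,-0.009,0,0.087],[0,0,0,0.16,-0.015,0,0.087],[0,0,0,0.22,-0.02,0,0.087],[0,0,0,0.28,-0.026,0,0.087],[0,0,0,0.34,-0.032,0,0.087],[0,0,0,0.4,-0.037,0,0.087],[0,0,0,0.46,-0.043,0,0.087]]]'; python3 -m inch '[[[0,0,0,0.05,-0.005,0.01,0.087],[0,0,0,0.1,-0.009,0.02,0.087],[0,0,0,0.13,-0.012,0.03,0.087],[0,0,0,0.147,-0.013,0.03,0.087],[0,0,0,0.147,-0.013,0.03,0.087],[0,0,0,0.147,-0.013,0.03,0.087]]]'
cat > m3.py <<'E'
from h import *
p,W=look('wrist','pics/w2.png'); s=ctrl.read_state(); print(s['tcp_pos'],s['tool_rot'],s['clock'])
c=np.array([.468,-.2965])
for i in range(2):
    Q=W[sel(W,c,.068,.160,.170)];r=np.hypot(*(Q[:,:2]-c).T);x=circ(Q[r>.05][:,:2]);c=x[:2]
print('rim',np.round(x,4),len(Q),np.median(Q[:,2]))
T=pose(s);print('rim centre in tool',np.round((np.array([*c,.165])-T[:3,3])@T[:3,:3],4))
for z0,z1,n in [(.121,.137,'top'),(.082,.096,'mid')]:
    Q=W[sel(W,c,.083,z0,z1)];v=Q[:,:2]-c;r=np.hypot(*v.T);v=v[r>.071];a=np.degrees(np.arctan2(v[:,1],v[:,0]))
    h,e=np.histogram(a,72,(-180,180));print(n,[(int(e[i]),int(h[i])) for i in range(72) if h[i]>2])
    if n=='top':
        for k in range(3):
            d=(a+2-120*k+180)%360-180;q=d[abs(d)<18]
            if len(q)>10: print(120*k,'extent mid',np.round((np.percentile(q,2)+np.percentile(q,98))/2-2,1),'mean',np.round(q.mean()-2,1),len(q))
E
python3 m3.py
```

```text
clock: 2.5
tcp_pos: [0.4816, -0.1009, 0.3332]
tool_rot: [-179.9, 0.0, -98.0]
force: [0.6, 0.2, -0.1]
width: 0.0872
finger_force: 0.0
clock: 3.25
tcp_pos: [0.4746, -0.2466, 0.3032]
tool_rot: [-179.9, 0.0, -98.0]
force: [0.1, -0.6, -0.0]
width: 0.087
finger_force: 0.0
[ 0.47456695 -0.24655574  0.30318193] [-1.79933005e+02  1.91222427e-03 -9.80327356e+01] 3.3
rim [ 0.4654 -0.2973  0.0584] 3530 0.16549795348530524
rim centre in tool [0.0516 0.0022 0.1382]
top [(-135, 18), (-130, 60), (-125, 54), (-120, 57), (-115, 43), (-15, 5), (-10, 59), (-5, 51), (0, 54), (5, 47), (105, 11), (110, 47), (115, 43), (120, 45), (125, 38)]
0 extent mid -0.6 mean -0.7 216
120 extent mid -1.1 mean -1.1 184
240 extent mid -1.6 mean -1.5 232
mid [(-100, 19), (-95, 30), (-90, 29), (-85, 30), (-80, 7), (150, 3), (155, 6)]
```

View pics/w2.png

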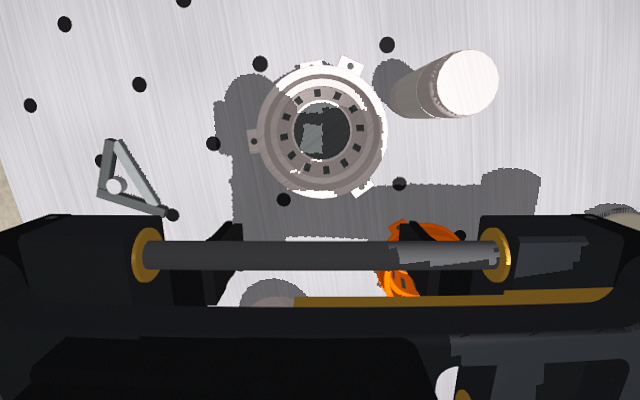

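The wrist view shows the pile at (322,130), ears at (350,67), (253,140) and (362,190), and the spray can well clear at (465,85). The pan's yaw is -1.1° (mod 120), so it needs a turn of -42.8° to the pockets. I'll grip the side facing away from the can.

```bash
python3 -m inch '[[[0,0,0,0.025,-0.03,0,0.087],[0,0,0,0.051,-0.058,0.02,0.087],[0,0,0,0.051,-0.058,0.06,0.087],[0,0,0,0.051,-0.058,0.1,0.087],[0,0,0,0.051,-0.058,0.13,0.087],[0,0,0,0.051,-0.058,0.15,0.087],[0,0,0,0.051,-0.058,0.161,0.087],[0,0,0,0.051,-0.058,0.166,0.087]]]'; python3 -m inch '[[[0,0,0,0,0,0,0.07],[0,0,0,0,0,0,0.05],[0,0,0,0,0,0,0.035],[0,0,0,0,0,0,0.025],[0,0,0,0,0,0,0.018],[0,0,0,0,0,0,0.01]]]' 20
```

```text
clock: 4.3
tcp_pos: [0.5248, -0.3058, 0.1366]
tool_rot: [-180.0, -0.0, -98.1]
force: [-0.4, -0.5, 1.2]
width: 0.0873
finger_force: 0.0
clock: 5.05
tcp_pos: [0.5243, -0.3063, 0.1366]
tool_rot: [-180.0, 0.0, -98.1]
force: [0.1, -0.5, -0.3]
width: 0.0354
finger_force: 0.0
```

```bash
python3 -m inch '[[[0,0,0,0,0,0,0],[0,0,0,0,0,0,0],[0,0,0,0,0,0,0],[0,0,0,0,0,0,0],[0,0,0,0,0,0,0],[0,0,0,0,0,0,0]]]' 60
```

```text
clock: 5.8
tcp_pos: [0.5243, -0.3062, 0.1365]
tool_rot: [180.0, 0.0, -98.1]
force: [-0.1, -0.5, -0.2]
width: 0.0081
finger_force: 59.0
```

Gripped: width 8.1 mm, the wall's thickness, at 59 N. Lifting straight up.

```bash
python3 -m inch '[[[0,0,0,0,0,-0.005,0],[0,0,0,0,0,-0.015,0],[0,0,0,0,0,-0.03,0],[0,0,0,0,0,-0.05,0],[0,0,0,0,0,-0.075,0],[0,0,0,0,0,-0.105,0],[0,0,0,0,0,-0.135,0],[0,0,0,0,0,-0.16,0]]]'; python3 - <<'E'
from h import *
for n in ['scene','side']:
    p,W=look(n,f'pics/{n}1.png')
    for c,r,z0,z1,nm in [((.467,-.297),.085,.115,.135,'mid rim'),((.467,-.297),.085,.155,.175,'old top rim'),((.467,-.297),.085,.315,.335,'lifted rim')]:
        Q=W[sel(W,c,r,z0,z1)]
        if len(Q)>30:print(n,nm,len(Q),np.round(np.median(Q[:,2]),4),np.round(circ(Q[:,:2]),4))
        else: print(n,nm,len(Q))
    cv2.imwrite(f'pics/{n}1c.png',cv2.resize(p[50:350,100:420,::-1],None,fx=1.6,fy=1.6))
E
```

```text
clock: 6.8
tcp_pos: [0.5244, -0.3063, 0.2992]
tool_rot: [-179.9, -0.0, -98.1]
force: [0.8, 0.2, -3.1]
width: 0.0081
finger_force: 59.0
scene mid rim 540 0.1237 [ 0.4687 -0.2929  0.0588]
scene old top rim 0
scene lifted rim 596 0.3243 [ 0.4695 -0.2944  0.0595]
side mid rim 517 0.124 [ 0.4682 -0.3003  0.0591]
side old top rim 0
side lifted rim 691 0.3264 [ 0.4696 -0.3028  0.0589]
```

View pics/side1c.png

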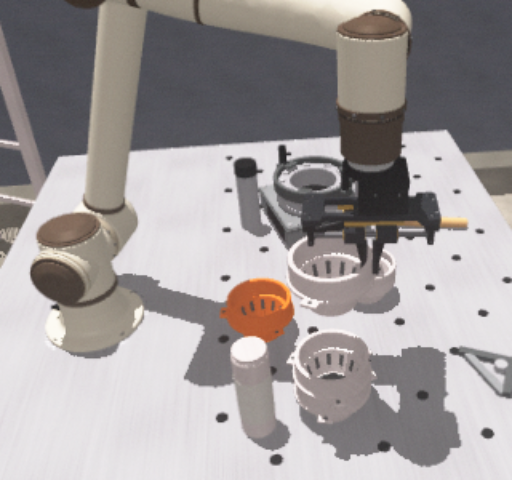

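Only the top pan came up and it hangs level, with about 3 N of weight; the rest of the pile still stands (its top rim now at z 0.124). I'll carry it over the unit, turning 42.8° on the way.

```bash
python3 -m inch '[[[0,0,0,-0.02,0.003,0,0],[0,0,0,-0.06,0.008,0,0],[0,0,0,-0.11,0.014,0,0],[0,0,0,-0.16,0.021,0,0],[0,0,0,-0.21,0.027,0,0],[0,0,0,-0.26,0.034,0,0],[0,0,0,-0.31,0.04,0,0],[0,0,0,-0.36,0.0466,0,0]]]'; python3 -m inch '[[[0,0,0.1,-0.05,0.0065,0,0],[0,0,0.25,-0.1,0.013,0,0],[0,0,0.4,-0.14,0.018,0,0],[0,0,0.54,-0.17,0.022,0,0],[0,0,0.66,-0.195,0.025,0,0],[0,0,0.747,-0.2083,0.027,0,0],[0,0,0.747,-0.2083,0.027,0,0],[0,0,0.747,-0.2083,0.027,0,0]]]'
cat > m4.py <<'E'
from h import *
s=ctrl.read_state();print(s['clock'],s['tcp_pos'],s['tool_rot']);T=pose(s);print('pan centre from grip',T[:2,3]+.059*T[:2,1])
zf=s['tcp_pos'][2]-.0285-.017+.028
zr=s['tcp_pos'][2]+.028
c0=np.array([.4945,.3125])
for n in ['scene','side']:
    p,W=look(n);W0=np.load(n+'W.npy')
    Q=W[sel(W,c0,.09,zr-.008,zr+.008)];r=circ(Q[:,:2])
    Q0=W0[sel(W0,c0,.101,.131,.139)];q=np.hypot(*(Q0[:,:2]-c0).T);g=circ(Q0[q>.084][:,:2])
    print(n,'pan rim',np.round(r,4),len(Q),np.median(Q[:,2]),'ring',np.round(g,4))
    c=r[:2];E=W[sel(W,c,.09,zr-.046,zr-.03)];v=E[:,:2]-c;v=v[np.hypot(*v.T)>.0705];a=np.degrees(np.arctan2(v[:,1],v[:,0]))
    for k in (76,-164,-44):
        d=(a-k+180)%360-180;q=d[abs(d)<18]
        if len(q)>12: print(' ear',k,'off',np.round(np.median(q),1),np.round((np.percentile(q,4)+np.percentile(q,96))/2,1),len(q))
E
python3 m4.py
```

```text
clock: 7.9
tcp_pos: [0.5277, 0.0588, 0.2954]
tool_rot: [179.9, -0.0, -98.1]
force: [1.8, -0.4, -2.0]
width: 0.0079
finger_force: 59.0
clock: 8.9
tcp_pos: [0.5311, 0.2662, 0.2958]
tool_rot: [-180.0, -0.1, -140.9]
force: [-0.3, -0.1, -2.8]
width: 0.0078
finger_force: 59.0
8.9 [0.53114336 0.26622937 0.29580455] [-1.79996347e+02 -1.20084728e-01 -1.40851842e+02]
pan centre from grip [0.49389501 0.31198481]
scene pan rim [0.4979 0.3109 0.0593] 656 0.3237125978210209 ring [0.4974 0.3126 0.0926]
 ear 76 off -0.8 1.5 56
 ear -44 off 0.1 0.2 58
side pan rim [0.4971 0.3068 0.0588] 185 0.32264331874151797 ring [0.4962 0.3099 0.0928]
 ear -44 off 1.0 1.6 13
```

The pan is centred over the mouth within 1–2 mm in both cameras, and its ears line up with the pockets within 1.5°. Lowering.

```bash
python3 -m inch '[[[0,0,0,0,0,0.015,0],[0,0,0,0,0,0.04,0],[0,0,0,0,0,0.065,0],[0,0,0,0,0,0.09,0],[0,0,0,0,0,0.11,0],[0,0,0,0,0,0.125,0],[0,0,0,0,0,0.133,0],[0,0,0,0,0,0.136,0]]]'; python3 -m inch '[[[0,0,0,0,0,0.003,0],[0,0,0,0,0,0.006,0],[0,0,0,0,0,0.009,0],[0,0,0,0,0,0.012,0],[0,0,0,0,0,0.015,0],[0,0,0,0,0,0.018,0],[0,0,0,0,0,0.02,0],[0,0,0,0,0,0.02,0]]]'
```

```text
clock: 10.0
tcp_pos: [0.532, 0.2666, 0.1603]
tool_rot: [-180.0, -0.0, -140.9]
force: [-0.8, -0.3, -3.3]
width: 0.0075
finger_force: 59.0
clock: 11.0
tcp_pos: [0.5318, 0.2666, 0.1403]
tool_rot: [-180.0, -0.0, -140.9]
force: [0.3, -0.2, -2.9]
width: 0.0079
finger_force: 59.0
```

```bash
python3 -m inch '[[[0,0,0,0,0,0.0015,0],[0,0,0,0,0,0.003,0],[0,0,0,0,0,0.004,0],[0,0,0,0,0,0.005,0],[0,0,0,0,0,0.006,0],[0,0,0,0,0,0.006,0]]]';  python3 -m inch '[[[0,0,0,0,0,0.0005,0],[0,0,0,0,0,0.001,0],[0,0,0,0,0,0.0015,0],[0,0,0,0,0,0.0015,0]]]'
```

```text
clock: 11.75
tcp_pos: [0.5319, 0.2667, 0.1345]
tool_rot: [-180.0, -0.0, -140.9]
force: [-0.5, 0.1, -3.3]
width: 0.0076
finger_force: 59.0
clock: 12.25
tcp_pos: [0.5319, 0.2667, 0.133]
tool_rot: [180.0, -0.0, -140.9]
force: [-0.8, -0.6, -4.1]
width: 0.0072
finger_force: 59.0
```

```bash
python3 -m inch '[[[0,0,0,0,0,0.0005,0],[0,0,0,0,0,0.001,0],[0,0,0,0,0,0.001,0]]]';  python3 -m inch '[[[0,0,0,0,0,0.0005,0],[0,0,0,0,0,0.001,0],[0,0,0,0,0,0.001,0]]]'
```

```text
clock: 12.62
tcp_pos: [0.5319, 0.2667, 0.1321]
tool_rot: [-180.0, 0.0, -140.9]
force: [0.5, 0.1, -1.9]
width: 0.0082
finger_force: 59.0
clock: 13.0
tcp_pos: [0.532, 0.2667, 0.1316]
tool_rot: [-180.0, 0.0, -140.9]
force: [-1.5, -0.9, 0.7]
width: 0.0074
finger_force: 59.0
```

The seat now takes the pan's weight at exactly the seated height. Releasing gently with a small opening, then rising.

```bash
python3 -m inch '[[[0,0,0,0,0,0,0.012],[0,0,0,0,0,0,0.018],[0,0,0,0,0,0,0.024],[0,0,0,0,0,0,0.024],[0,0,0,0,0,0,0.024],[0,0,0,0,0,0,0.024]]]';  python3 -m inch '[[[0,0,0,0,0,-0.01,0.024],[0,0,0,0,0,-0.03,0.024],[0,0,0,0,0,-0.06,0.024],[0,0,0,0,0,-0.09,0.024],[0,0,0,-0.04,0,-0.12,0.04],[0,0,0,-0.075,0.02,-0.14,0.06],[0,0,0,-0.095,0.02,-0.15,0.06],[0,0,0,-0.1,0.02,-0.15,0.06]]]'
cat > m5.py <<'E'
from h import *
s=ctrl.read_state();print(s['clock'],s['tcp_pos'],s['tool_rot'])
p,W=look('wrist','pics/w3.png');c=np.array([.4945,.3125])
Q=W[sel(W,c,.068,.152,.168)];print('rim',np.round(circ(Q[:,:2]),4),len(Q),'z pct',np.round(np.percentile(Q[:,2],[5,50,95]),4))
c=circ(Q[:,:2])[:2];v=W[sel(W,c,.082,.118,.132)]
for k in (76,-164,-44):
    a=np.degrees(np.arctan2(v[:,1]-c[1],v[:,0]-c[0]));r=np.hypot(*(v[:,:2]-c).T);d=(a-k+180)%360-180
    q=v[(abs(d)<7)&(r>.070)&(r<.079)];print('ear top z',k,np.round(np.median(q[:,2]),4) if len(q) else None,len(q))
for k,g in dict(a=(.4274,.3889),b=(.5659,.2319)).items():
    Q=W[sel(W,g,.03,.174,.186)]
    if len(Q)>20: print('handle',k,len(Q),np.round(cv2.minEnclosingCircle(Q[:,:2].astype(np.float32))[0],4))
E
python3 m5.py
```

```text
clock: 13.75
tcp_pos: [0.5319, 0.2667, 0.131]
tool_rot: [-180.0, 0.0, -140.9]
force: [-0.4, -0.1, 0.2]
width: 0.0243
finger_force: 0.0
clock: 14.75
tcp_pos: [0.5977, 0.3461, 0.2818]
tool_rot: [180.0, 0.1, -140.9]
force: [-0.2, -0.1, 0.3]
width: 0.0552
finger_force: 0.0
14.75 [0.59765039 0.34613766 0.28184214] [ 1.79997578e+02  1.03206603e-01 -1.40916700e+02]
rim [0.495  0.3125 0.0582] 4681 z pct [0.1547 0.1605 0.1618]
ear top z 76 0.1268 157
ear top z -164 0.1266 60
ear top z -44 0.1267 174
handle a 503 [0.4243 0.3899]
handle b 475 [0.5625 0.2358]
```

View pics/w3.png

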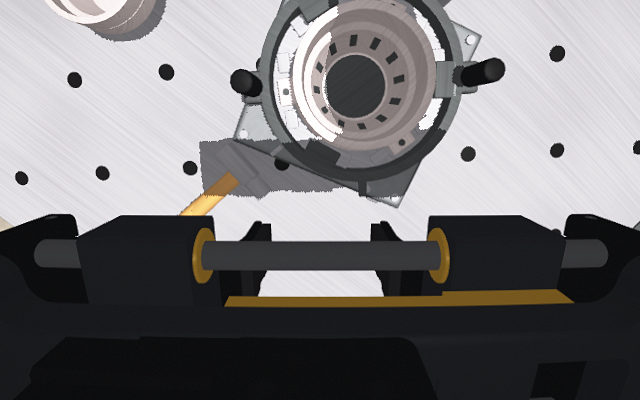

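All three ears lie flat: their tops are at z 0.1267, expected 0.126, with the rim level at 0.160. Handles are at (245,82) and (485,72) in the picture, and by position the ring is at q≈0.05, so about 54.5° remains. I'll turn the tool so it closes tangentially over handle b at (0.563, 0.2355).

```bash
python3 -m inch '[[[0,0,-0.18,0.02,-0.01,0.01,0.07],[0,0,-0.36,0.04,-0.025,0.02,0.07],[0,0,-0.54,0.06,-0.04,0.03,0.07],[0,0,-0.72,0.08,-0.055,0.03,0.07],[0,0,-0.9,0.0967,-0.064,0.03,0.07],[0,0,-1.08,0.0967,-0.064,0.03,0.07],[0,0,-1.26,0.0967,-0.064,0.03,0.07],[0,0,-1.44,0.0967,-0.064,0.03,0.07]]]'; python3 -m inch '[[[0,0,-0.1,0,0,0,0.07],[0,0,-0.181,0,0,0,0.07],[0,0,-0.181,0,0,0.02,0.07],[0,0,-0.181,0,0,0.03,0.07]]]'
```

```text
clock: 15.8
tcp_pos: [0.5611, 0.2335, 0.2509]
tool_rot: [179.9, 0.0, -58.1]
force: [-0.2, 1.2, 0.6]
width: 0.0702
finger_force: 0.0
clock: 16.3
tcp_pos: [0.5609, 0.2335, 0.2198]
tool_rot: [179.9, 0.0, -48.1]
force: [-0.5, 0.6, 0.5]
width: 0.0701
finger_force: 0.0
```

```bash
python3 -m inch '[[[0,0,0,0,-0.003,0.02,0.07],[0,0,0,0,-0.003,0.045,0.07],[0,0,0,0,-0.003,0.065,0.07],[0,0,0,0,-0.003,0.075,0.07],[0,0,0,0,-0.003,0.075,0.06]]]' 10; python3 -m inch '[[[0,0,0,0,-0.003,0,0.05],[0,0,0,0,-0.003,0,0.04],[0,0,0,0,-0.003,0,0.03],[0,0,0,0,-0.003,0,0.015],[0,0,0,0,-0.003,0,0.015],[0,0,0,0,-0.003,0,0.015],[0,0,0,0,-0.003,0,0.015]]]' 10
```

```text
clock: 16.92
tcp_pos: [0.5641, 0.2362, 0.1456]
tool_rot: [179.9, -0.0, -48.1]
force: [0.4, -0.9, -1.1]
width: 0.0656
finger_force: 0.0
clock: 17.8
tcp_pos: [0.5663, 0.238, 0.1461]
tool_rot: [179.9, -0.0, -48.1]
force: [-3.4, -2.3, 3.2]
width: 0.0197
finger_force: 10.0
```

Gripped the post: width 19.7 mm, and its radius from the axis is 0.104 as expected. Computing the arc in tool axes.

```bash
cat > arc.py <<'E'
from h import *
import sys
T=pose(ctrl.read_state());c=np.array([.4942,.3127]);o=T[:2,3]-c;th=np.degrees(np.arctan2(o[1],o[0]));print('theta',th,'r',np.hypot(*o),'left',th+102.65)
for d in map(float,sys.argv[1:]):
    a=np.radians(th-d);D=np.array([*(c+.104*np.array([np.cos(a),np.sin(a)])-T[:2,3]),0])
    print(d,round(np.radians(d),3),np.round(D@T[:3,:3],4)[:2])
E
python3 arc.py 4 9 15 21 27 33 39 45
```

```text
theta -46.020288155487904 r 0.10378374564416112 left 56.6297118445121
4.0 0.07 [0.0002 0.0073]
9.0 0.157 [-0.0005  0.0163]
15.0 0.262 [-0.0024  0.027 ]
21.0 0.367 [-0.0054  0.0375]
27.0 0.471 [-0.0094  0.0476]
33.0 0.576 [-0.0145  0.0572]
39.0 0.681 [-0.0206  0.0662]
45.0 0.785 [-0.0276  0.0746]
```

```bash
python3 -m inch '[[[0,0,0.07,0,0.0073,0,0.015],[0,0,0.157,-0.0005,0.0163,0,0.015],[0,0,0.262,-0.0024,0.027,0,0.015],[0,0,0.367,-0.0054,0.0375,0,0.015],[0,0,0.471,-0.0094,0.0476,0,0.015],[0,0,0.576,-0.0145,0.0572,0,0.015],[0,0,0.681,-0.0206,0.0662,0,0.015],[0,0,0.785,-0.0276,0.0746,0,0.015]]]'; python3 arc.py 2 5 8 10 12 14
```

```text
clock: 18.8
tcp_pos: [0.4945, 0.2096, 0.1461]
tool_rot: [-179.8, 0.1, -93.2]
force: [4.2, -3.9, -1.9]
width: 0.0199
finger_force: 10.0
theta -89.85536518820972 r 0.1031307570646668 left 12.794634811790289
2.0 0.035 [0.001  0.0036]
5.0 0.087 [0.001 0.009]
8.0 0.14 [0.0007 0.0145]
10.0 0.175 [0.0004 0.0181]
12.0 0.209 [-0.0001  0.0217]
14.0 0.244 [-0.0007  0.0252]
```

```bash
python3 -m inch '[[[0,0,0.035,0.001,0.0036,0,0.015],[0,0,0.087,0.001,0.009,0,0.015],[0,0,0.14,0.0007,0.0145,0,0.015],[0,0,0.175,0.0004,0.0181,0,0.015],[0,0,0.2,0,0.0205,0,0.015],[0,0,0.2,0,0.0205,0,0.015]]]'; python3 arc.py 1
```

```text
clock: 19.55
tcp_pos: [0.4734, 0.2116, 0.1461]
tool_rot: [-179.9, 0.2, -104.5]
force: [5.0, 1.5, -4.0]
width: 0.0197
finger_force: 10.0
theta -101.62022780544673 r 0.1031967698846366 left 1.0297721945532743
1.0 0.017 [0.0009 0.0018]
```

```bash
python3 -m inch '[[[0,0,0.01,0,0.001,0,0.015],[0,0,0.02,0,0.002,0,0.015],[0,0,0.02,0,0.002,0,0.015]]]' 30; python3 arc.py 1;python3 -m inch '[[[0,0,0.01,0,0.001,0,0.015],[0,0,0.02,0,0.002,0,0.015],[0,0,0.02,0,0.002,0,0.015]]]'; python3 arc.py 1
```

```text
clock: 19.92
tcp_pos: [0.4725, 0.2119, 0.1461]
tool_rot: [-179.8, 0.2, -105.6]
force: [9.5, -0.6, -7.3]
width: 0.0189
finger_force: 30.0
theta -102.14562950093213 r 0.10315578323313765 left 0.5043704990678748
1.0 0.017 [0.0009 0.0018]
clock: 20.3
tcp_pos: [0.4724, 0.2119, 0.1461]
tool_rot: [-179.6, 0.2, -106.6]
force: [16.5, -4.9, -11.5]
width: 0.0188
finger_force: 30.0
theta -102.18817852666385 r 0.10309547241139762 left 0.4618214733361583
1.0 0.017 [0.001  0.0017]
```

Stalled against the end stop: the force rose to 17 N with no further motion. Opening, rising and checking.

```bash
python3 -m inch '[[[0,0,0,0,0,0,0.03],[0,0,0,0,0,0,0.045],[0,0,0,0,0,0,0.06],[0,0,0,0,0,0,0.06],[0,0,0,0,0,0,0.06]]]';  python3 -m inch '[[[0,0,0,0,0,-0.02,0.06],[0,0,0,0,0,-0.05,0.06],[0,0,0,0,0,-0.09,0.06],[0,0,0,-0.05,0,-0.12,0.06],[0,0,0,-0.1,0,-0.14,0.06],[0,0,0,-0.14,0,-0.16,0.06],[0,0,0,-0.14,0,-0.16,0.06],[0,0,0,-0.14,0,-0.16,0.06]]]'
python3 - <<'E'
from h import *
p,W=look('wrist','pics/w4.png');s=ctrl.read_state();print(s['tcp_pos'])
c=np.array([.4945,.3125])
Q=W[sel(W,c,.068,.152,.168)];print('rim',np.round(circ(Q[:,:2]),4),len(Q),np.round(np.median(Q[:,2]),4))
Q=W[sel(W,c,.082,.126,.14)];v=Q[:,:2]-c;v=v[np.hypot(*v.T)>.0705];a=np.degrees(np.arctan2(v[:,1],v[:,0]))
for k in (76,-164,-44):
    d=(a-k+180)%360-180;q=d[abs(d)<30];print('hook',k,np.round(np.percentile(q,[4,50,96]),1) if len(q) else 0)
hs=[]
for g in [(.472,.211),(.517,.413)]:
    for n,w in [('wrist',W),('scene',look('scene','pics/s5.png')[1])]:
        Q=w[sel(w,g,.03,.174,.186)]
        if len(Q)>20:
            m=np.array(cv2.minEnclosingCircle(Q[:,:2].astype(np.float32))[0]);hs.append((n,m));print(n,np.round(m,4))
for n in('wrist','scene'):
    h=[m for k,m in hs if k==n]
    if len(h)==2: d=h[1]-h[0];th=np.degrees(np.arctan2(d[1],d[0]));print(n,th,'q',np.radians(16.1+118.65-th))
E
```

```text
clock: 20.92
tcp_pos: [0.4682, 0.2115, 0.1461]
tool_rot: [180.0, -0.0, -106.8]
force: [-0.4, -0.3, -0.0]
width: 0.0574
finger_force: 0.0
clock: 21.92
tcp_pos: [0.5082, 0.345, 0.3052]
tool_rot: [179.9, -0.1, -106.8]
force: [0.9, -1.0, -0.0]
width: 0.0601
finger_force: 0.0
[0.50823903 0.34454357 0.30533018]
rim [0.494  0.312  0.0581] 3465 0.1604
hook 76 [-10.9   1.   13. ]
hook -164 [-12.4  -0.3  11.3]
hook -44 [-12.2  -0.3  12.2]
wrist [0.4712 0.2113]
scene [0.4742 0.2115]
scene [0.5193 0.4133]
scene 77.39920564794161 q 1.0009601900775869
```

View pics/w4.png

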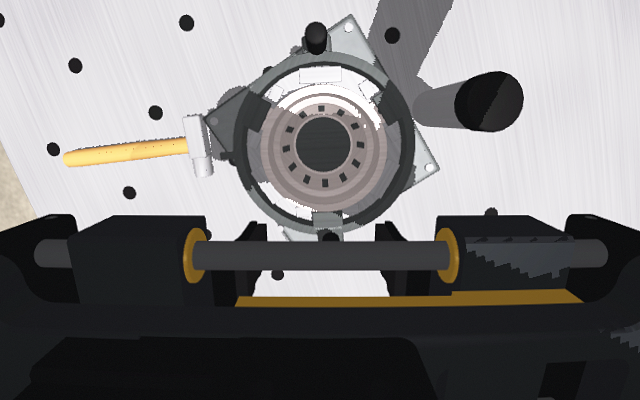

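View pics/s5.png

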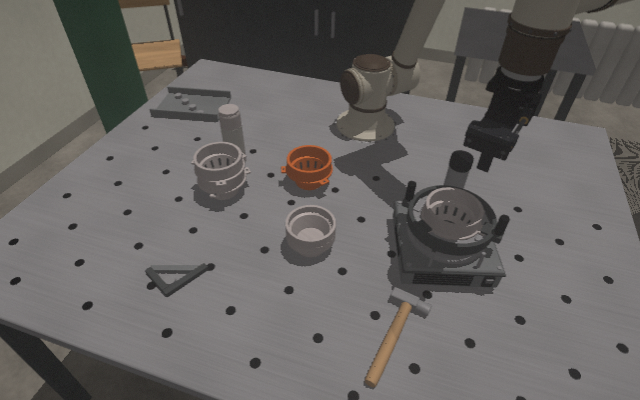

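The wrist view shows the pan seated at (323,145) with the hooks over its ears. The scene view shows the pile at (220,170), dishes at (311,230), can and tin all undisturbed. The ring measures q=1.00 and the hooks are centred on the pockets within 1°; the gripper is clear, so I'm handing in.

```bash
python3 -c "
from bench import ctrl
print(ctrl.sign_off())"
```

```text
the job is handed in; nothing more can be done
None
```

The job is handed in at about 22 s: the top pan sits with its three ears flat in the pockets, the lock ring is turned clockwise to its end stop (measured 1.00), and everything else looks undisturbed in the last pictures; no verdict came back.

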